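Stack the empty specimen tote on the filled one, turned so it does not nest

TASK

Stack the empty grey tote squarely on top of the grey tote that holds the two sample tubes. Turn it end for end, so that the label-card ends of the two totes lie at opposite ends and its feet stand on the lower rim instead of dropping through the notches and nesting onto the tubes. Leave the filled tote where it stands and do not disturb the specimen jar and the culture dish.

Things in the scene. Friction and masses are not known exactly. Their poses are not given: they have to be found in the camera images.
- empty_tote_center (a point): Centre of the empty tote, 28 mm above its underside. Open grey plastic tote, 0.12 kg, 130 mm long (x axis), 70 mm wide (y), 56 mm high (z up), walls 2.5 mm, tapering in below the rim. Grip it at mid-length across y by the vertical rim skirts, 42 to 56 mm above the underside, which run from x = -15 to +35 mm between notches. May stand left or right of the other tote.
- filled_tote_center (a point): Centre of the filled tote, 28 mm above its underside: same shape, size and axes, 0.40 kg, two capped sample tubes lying in it below the rim. The long rims of both totes are 9.5 mm broad and have notches 18 mm wide, 30 mm deep at x = +44 and -24 mm. Facing the same way the upper tote nests, 26 mm above the lower; turned by 180 degrees it stands on the rim, 56 mm above it.
- empty_tote_label (a point): Middle of the blank white label card on the empty tote's -x end (no card on the +x end): 65.5 mm from its centre towards -x, 47 mm above its underside. Under the tote run two cross feet along y, 10 mm wide and 70 mm long, at x = +44 and -24 mm, above which its own rim is notched.
- filled_tote_label (a point): Middle of the filled tote's label card, on its -x end: 65.5 mm from the tote's centre towards -x, 47 mm above the underside.
- jar: Bystander: specimen jar with a lid, 46 mm in diameter, 52 mm high, standing behind the totes; origin at the centre of its underside, z up.
- dish: Bystander: closed flat culture dish, 91 mm in diameter, 15 mm high, lying on the robot's side of the totes; origin at the centre of its underside, z up.
Mind the look-alikes: they are no part of the job. What is shaped like the part that bears empty_tote_center but yellow is not meant.

How it is judged (in metres and radians):
At the end, for the whole second after the job is handed in: The empty tote stands level (within 5 degrees) on the filled tote's rim, its centre 51 to 61 mm above the other's and within 15 mm of it sideways, long sides parallel within 11 degrees, label ends opposite; the filled tote stands level within 30 mm of where it was (horizontal distance between empty_tote_center and filled_tote_center below 0.015 m and z of empty_tote_center in the frame of filled_tote_center between 0.051 and 0.061 m and angle between the x axis of empty_tote_center and the x axis of filled_tote_center, either way round below 0.2 rad and horizontal distance between empty_tote_label and filled_tote_label above 0.1 m and angle between each of empty_tote_center, filled_tote_center's own z axis and vertical below 0.09 rad and distance of filled_tote_center from where it was at the start of the episode below 0.03 m); the robot touches nothing.
It fails at once if the specimen jar or the culture dish is pushed more than 30 mm or tipped (distance of any of jar, dish from where it was at the start of the episode above 0.03 m or angle between any of jar, dish's own z axis and vertical above 0.4 rad).
It fails at once if the filled tote is pushed or lifted more than 50 mm (distance of filled_tote_center from where it was at the start of the episode above 0.05 m).
It also fails if it takes over 38 s, if anything falls off the work surface, if the arm or the gripper's body presses on something with over 40 N, if the wrist force passes 120 N, or if a joint passes its speed limit or range.

ROBOT

A 7-joint arm with a two-finger parallel gripper is mounted at the origin on a cart in front of the work surface, level with it; the furniture and walls round the work are solid. World frame = base frame: x ahead of the robot, y to its left, z up, the work surface at z = 0. Lengths are in m, angles in degrees, forces in N, time in s.
With the tool pointing down it reaches from about 0.425 to 0.875 m from the base axis. Payload 4.7 kg.
Tool frame: the origin (TCP) lies between the finger pads; the fingertips stand 25 mm ahead of it and the grasp point (between the pads) lies 6 mm ahead of it (env.tip_reach is the distance from the TCP to the fingertips, in m); z points along the fingers, y is the direction in which the jaws open and shut (so a half turn about z gives the same grasp; the last joint's range is limited). The gripper opens to 87 mm and grips with 3 to 60 N. Pads are 19 mm wide; open, the fingers measure 117 mm over their backs; the gripper's body (75 mm by 190 mm) begins 51 mm behind the grasp point.
Start: joints at [72.943, 18.392, -4.016, 83.108, 1.295, 78.541, -3.26], TCP at [0.199, -0.619, 0.227] pointing down, gripper open.
Joint ranges: [-163.93, 163.93], [-17.29, 119.83], [-79.2, 71.16], [3.27, 140.29], [-89.18, 269.18], [5.43, 117.66], [-154.24, 154.24]. Speed limits (degrees/s): [147.25, 147.25, 180, 180, 180, 180, 180].

INTERFACE

Orientations are given as [roll, pitch, yaw] about the fixed x, y, z axes, in that order (R = Rz(yaw) Ry(pitch) Rx(roll)).
In Python, from cell import env, viewer, job gives the robot as it stands.
- The arm moves only by the tool move_arm, never from a script. Its argument "steps" is a list of rows, each a list of 7 numbers: the finger opening in cm, from 0 to 8.7, then the shift along the tool's x, y, z in cm, then the turn, a rotation vector about the tool's x, y, z in rad. In form: [[fingers, tx, ty, tz, wx, wy, wz], ...]. A call has 1 to 5 rows; each row shifts and turns the commanded pose from where the row before left it, along the tool's axes as they then stand; what a row does not reach is not made up. A row lasts 1/12 s, in which the tool goes at most 41.7 mm and 7.16 degrees, less where a joint would pass 70% of its speed; a pose out of reach is approached as far as the arm can. A call is refused whole if a number of a shift passes 4.17 or a number of a turn 0.125, either way. A call with a gripper value outside its range is refused whole. The fingers move at their own pace and stop on an object; "force" is the grip in N (left out, the last holds). Time passes only in rows, so rows that do not move let the fingers close. It gives the time, the measured TCP pose, the force and the opening at its end, in the units of the state.
- env.get_obs(): the state, without advancing time (a new reading comes with each control period).
- viewer.read_camera(name): name is "scene" or "top"; returns a dict with "img" (480x640x3 uint8, red, green, blue), "vfov" (degrees; the focal length in pixels is half the picture's height over the tangent of half this angle, whatever the lens; pixels are square), "cx", "cy" (the principal point, pixels), "extrinsics" (4x4, takes a point from world to camera coordinates). Camera axes: x right, y down, z forward; pixel columns grow to the right and rows downward; lengths in m; the calibration is good to about 2 mm. A picture is of the moment at which its call begins. There is no depth.
- job.sign_off(): hands the job in, once; it reports no verdict.
The state is a dict: "time_s": time; "qpos": joint angles; "joint_velocities": joint speeds; "effort": joint torques, N m; "tool_pos": TCP position; "tool_rot": TCP orientation; "force": force on the tool from outside, world axes, zero at the start; "wrist_torque": the same for the moment, N m; "grip_width": finger opening in m.
Only numpy, scipy, OpenCV 4.12 (cv2) and the standard library are available. Lean on these libraries where they do the work, as an engineer would, in place of code of your own. Each camera call takes 0.05 s, during which the arm holds its last target.

## Working session

There is one attempt and no reset: what is moved stays moved. The work goes in short steps, Python scripts to look and compute and a tool call to move; the robot and the scene stay as the last step left them, time stands still between calls to the robot, and variables do not carry over. Pictures are saved under pics/ and viewed, and the job is handed in when it is done.

Besides the shell and the picture viewer there is one more tool, called after "Call:" as a command line: name --pt "numbers of a row" for each row, then --argument value for the rest. move_arm: Moves the arm, as the interface text tells. Its arguments: {"type":"object","properties":{"steps":{"type":"array"},"force":{"type":"number"}},"required":["steps"]}

```bash
ls; mkdir -p pics; python3 - <<'E'
from cell import env, viewer, job
import cv2
o=env.get_obs()
print({k:o[k] for k in('time_s','tool_pos','tool_rot','force','grip_width')})
for n in('scene','top'):
    c=viewer.read_camera(n); cv2.imwrite(f'pics/{n}0.png',c['img'][:,:,::-1]); print(n,c['vfov'],c['cx'],c['cy'],c['extrinsics'].round(4).tolist(), [k for k in c])
E
```

```text
pics
{'time_s': 0.0, 'tool_pos': array([ 0.19919003, -0.61815785,  0.22623275]), 'tool_rot': array([-1.79887681e+02,  6.28800267e-03,  1.78696814e+01]), 'force': array([-0.38287629, -0.0566869 ,  0.03501742]), 'grip_width': 0.08708456583060172}
scene 42.229700932891745 323.3974847046989 233.36709523167926 [[-0.6742, -0.7385, -0.0052, 0.2437], [-0.4706, 0.4351, -0.7676, 0.3778], [0.5691, -0.5151, -0.6409, 1.2619], [0.0, 0.0, 0.0, 1.0]] ['img', 'vfov', 'cx', 'cy', 'extrinsics']
top 42.66579452314861 317.0312005661488 245.5152423995168 [[0.213, -0.9771, -0.0001, -0.2913], [-0.9285, -0.2024, -0.3112, 0.4782], [0.3041, 0.0663, -0.9503, 1.5556], [0.0, 0.0, 0.0, 1.0]] ['img', 'vfov', 'cx', 'cy', 'extrinsics']
```

View pics/scene0.png

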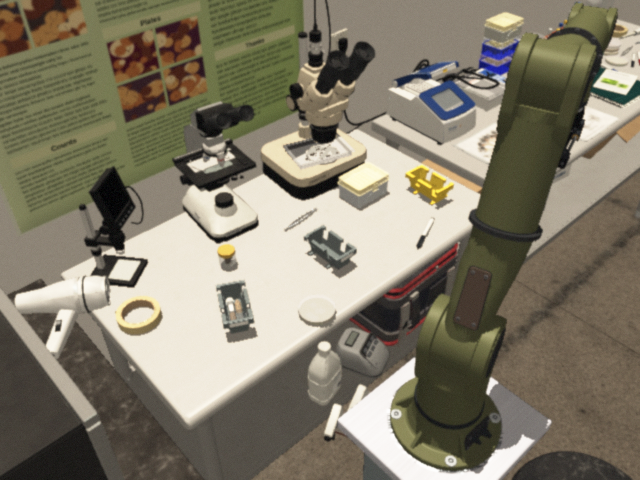

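View pics/top0.png

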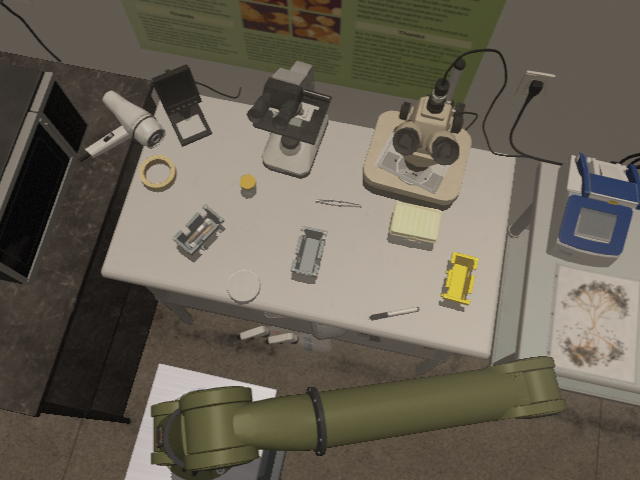

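The top view shows the filled tote at about (200,230), the empty tote at (309,253), the dish at (243,286), the jar at (248,183) and the yellow decoy at (460,280). I'll zoom in on both totes.

```bash
python3 - <<'E'
import cv2,numpy as np
t=cv2.imread('pics/top0.png');s=cv2.imread('pics/scene0.png')
def z(i,x,y,w,h,f): return cv2.resize(i[y:y+h,x:x+w],None,fx=f,fy=f,interpolation=cv2.INTER_CUBIC)
a=np.hstack([z(t,165,195,70,65,5.7),z(t,280,215,70,65,5.7)])
b=np.hstack([z(s,200,270,70,75,5.7)[:370],z(s,297,218,70,75,5.7)[:370]])
cv2.imwrite('pics/z0.png',cv2.resize(np.vstack([a[:370],b])[:,:798],None,fx=.8,fy=.8))
cv2.imwrite('pics/z1.png',a[:600,:800]); cv2.imwrite('pics/z2.png',b[:600,:800])
E
```

```text
(no output)
```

View pics/z1.png

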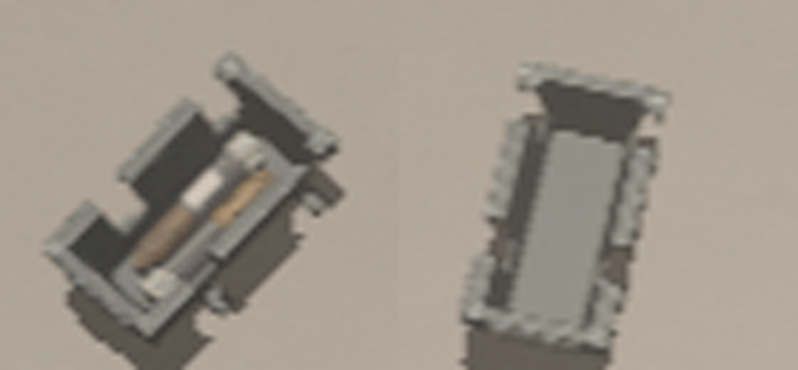

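View pics/z2.png

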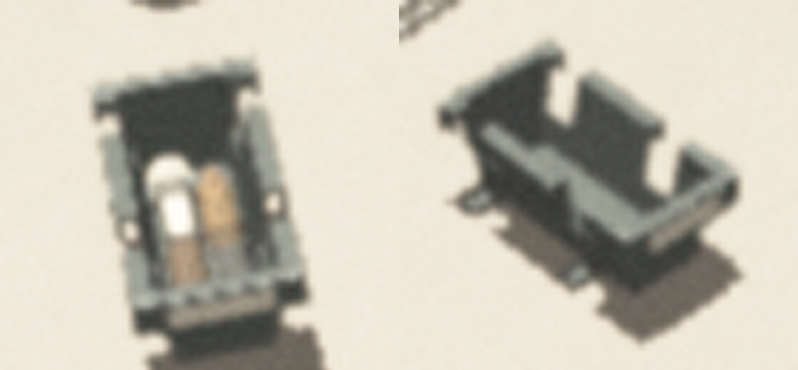

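The empty tote's label end faces the robot in both views: the long rim stub is at the near end, with the card visible. The filled tote's label is at its lower-left end. Next I'll cast the rim corners onto z = 0.056.

```bash
cat > h.py <<'E'
import numpy as np
CAM={}
def cam(c): 
    f=240/np.tan(np.radians(c['vfov'])/2); return f,c['cx'],c['cy'],np.array(c['extrinsics'])
def cast(c,uv,z):
    f,cx,cy,E=cam(c); R=E[:3,:3];o=-R.T@E[:3,3]
    uv=np.atleast_2d(uv).astype(float); d=np.c_[(uv[:,0]-cx)/f,(uv[:,1]-cy)/f,np.ones(len(uv))]@R
    return o+d*((z-o[2])/d[:,2])[:,None]
def proj(c,p):
    f,cx,cy,E=cam(c); q=np.atleast_2d(p)@E[:3,:3].T+E[:3,3]; return np.c_[f*q[:,0]/q[:,2]+cx,f*q[:,1]/q[:,2]+cy]
def rect(P): # +x: A left,B right ; -x: C,D
    P=P[:,:2];A,B,C,D=P; ctr=P.mean(0); v=(A+B-C-D)
    w=(A+C-B-D)
    return ctr.round(4), 'yaw',np.degrees(np.arctan2(v[1],v[0])).round(2),'yawW',np.degrees(np.arctan2(w[1],w[0])).round(2)-90,'sides',[round(float(np.linalg.norm(a)),4) for a in(A-C,B-D,A-B,C-D)]
E
python3 - <<'E'
from cell import env,viewer
from h import *
import cv2
T=viewer.read_camera('top');S=viewer.read_camera('scene')
u=lambda L,o,dx=0:(np.array(L,float)-[dx,0]+.5)/5.7-.5+o
d={'ft':(T,u([(230,55),(338,142),(48,245),(148,335)],(165,195))),
'et':(T,u([(518,72),(668,98),(462,318),(608,347)],(280,215),399)),
'fs':(S,u([(95,92),(253,62),(133,300),(303,278)],(200,270))),
'es':(S,u([(438,106),(555,42),(632,238),(740,178)],(297,218),399))}
for k,(c,p) in d.items(): print(k,*rect(cast(c,p,.056)))
# dish, jar from colour-ish pixel centres
print('dish',cast(T,(243,286),.015),cast(S,(318,312),.015),'jar',cast(T,(248,182),.052),cast(S,(227,251),.052))
E
```

```text
ft [0.5146 0.1442] yaw -28.22 yawW -28.28 sides [0.1261, 0.1286, 0.0703, 0.0673]
et [ 0.5159 -0.1625] yaw -0.06 yawW 1.2900000000000063 sides [0.1243, 0.1259, 0.0726, 0.0694]
fs [0.5109 0.1444] yaw -27.8 yawW -29.89 sides [0.1199, 0.1264, 0.0667, 0.0668]
es [ 0.5137 -0.1626] yaw -0.18 yawW -2.510000000000005 sides [0.1255, 0.1272, 0.0707, 0.0629]
dish [[ 0.39379835 -0.00758649  0.015     ]] [[ 0.3817203  -0.00131847  0.015     ]] jar [[0.67829118 0.04691085 0.052     ]] [[0.66948096 0.05095332 0.052     ]]
```

The two views agree within about 4 mm:
- **Empty tote:** centre about (0.515, -0.1625), yaw about 0°.
- **Filled tote:** centre about (0.513, 0.144), yaw about -28.2°.

The plan is to grip at tool yaw 0 and place at yaw 151.8°. First I'll turn the tool to yaw 0, so its axes become +x, -y, -z in the world, and then travel.

Call:
move_arm --pt "8.7 0 0 0 0 0 0.104" --pt "8.7 0 0 0 0 0 0.104" --pt "8.7 0 0 0 0 0 0.104" --pt "8.7 1.6 -2.3 0 0 0 0" --pt "8.7 1.6 -2.3 0 0 0 0"

```text
time_s: 0.62
tool_pos: [0.2298, -0.5731, 0.2266]
tool_rot: [-180.0, 0.1, -0.3]
force: [1.0, -0.3, 0.1]
grip_width: 0.0871
```

Call:
move_arm --pt "8.7 2 -2.9 0.1 0 0 0" --pt "8.7 2 -2.9 0.1 0 0 0" --pt "8.7 2 -2.9 0.1 0 0 0" --pt "8.7 2 -2.9 0.1 0 0 0" --pt "8.7 2 -2.9 0.1 0 0 0"

```text
time_s: 1.03
tool_pos: [0.3321, -0.4261, 0.2222]
tool_rot: [180.0, 0.0, -0.0]
force: [1.0, 1.3, 0.2]
grip_width: 0.0869
```

Call:
move_arm --pt "8.7 2 -2.9 0.1 0 0 0" --pt "8.7 2 -2.9 0.1 0 0 0" --pt "8.7 2 -2.9 0.1 0 0 0" --pt "8.7 2 -2.9 0.1 0 0 0" --pt "8.7 2 -2.9 0.1 0 0 0"

```text
time_s: 1.45
tool_pos: [0.432, -0.2812, 0.2174]
tool_rot: [180.0, -0.0, -0.0]
force: [0.9, -0.5, -0.1]
grip_width: 0.0872
```

Call:
move_arm --pt "8.7 2 -2.9 0.1 0 0 0" --pt "8.7 2 -2.9 0.1 0 0 0" --pt "8.7 2 -2.9 0.1 0 0 0" --pt "8.7 0 0 0 0 0 0" --pt "8.7 0 0 0 0 0 0"

```text
time_s: 1.87
tool_pos: [0.4925, -0.1931, 0.2142]
tool_rot: [-180.0, 0.0, 0.3]
force: [0.1, -0.3, 0.2]
grip_width: 0.0871
```

Call:
move_arm --pt "8.7 1.2 -1.5 1 0 0 0" --pt "8.7 1.1 -1.5 2 0 0 0" --pt "8.7 0 0 3 0 0 0" --pt "8.7 0 0 2.5 0 0 0" --pt "8.7 0 0 0 0 0 0"

```text
time_s: 2.28
tool_pos: [0.5101, -0.1661, 0.1241]
tool_rot: [-179.8, 0.5, -0.1]
force: [-1.5, 0.4, -0.8]
grip_width: 0.087
```

```bash
python3 - <<'E'
from cell import env,viewer
from h import *
import cv2
t=viewer.read_camera('top')['img'][:,:,::-1];s=viewer.read_camera('scene')['img'][:,:,::-1]
z=lambda i,x,y:cv2.resize(i[y:y+90,x:x+80],None,fx=5,fy=5,interpolation=cv2.INTER_CUBIC)
cv2.imwrite('pics/p1.png',np.hstack([z(t,270,200),z(s,292,200)]))
print(env.get_obs()['tool_pos'])
E
```

```text
[ 0.51341581 -0.16693228  0.12900805]
```

View pics/p1.png

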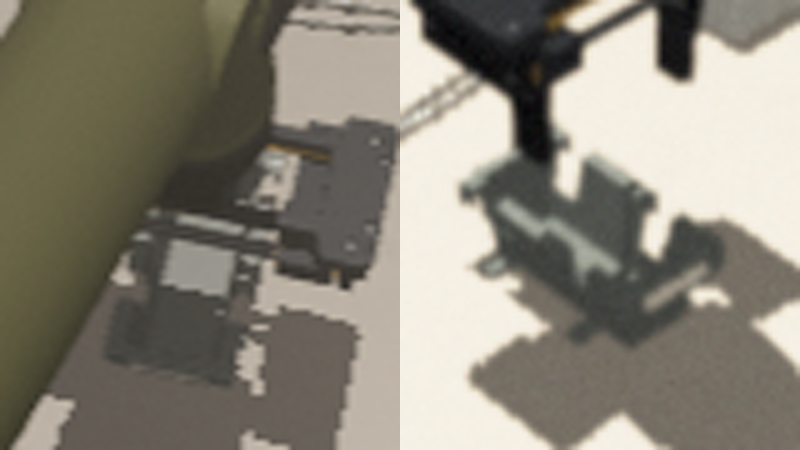

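Call:
move_arm --pt "8.7 0 0 0 0 0 0" --pt "8.7 0 0 0 0 0 0"

```text
time_s: 2.55
tool_pos: [0.5156, -0.1669, 0.1314]
tool_rot: [179.9, -0.2, -0.1]
force: [0.4, -0.6, -0.4]
grip_width: 0.087
```

Call:
move_arm --pt "8.7 0 -0.4 0 0 0 0" --pt "8.7 0 0 2 0 0 0" --pt "8.7 0 0 2 0 0 0" --pt "8.7 0 0 1.2 0 0 0" --pt "8.7 0 0 0 0 0 0"

```text
time_s: 2.97
tool_pos: [0.5127, -0.1612, 0.0754]
tool_rot: [-179.9, 0.2, -0.0]
force: [-0.7, -0.8, 0.3]
grip_width: 0.0872
```

Call:
move_arm --pt "8.7 0 0 1.2 0 0 0" --pt "8.7 0 0 1.2 0 0 0" --pt "8.7 0 0 0 0 0 0" --pt "8.7 0 0 0 0 0 0"

```text
time_s: 3.3
tool_pos: [0.514, -0.1616, 0.0528]
tool_rot: [-180.0, 0.1, -0.0]
force: [-0.2, -0.3, 0.6]
grip_width: 0.087
```

Call:
move_arm --pt "6.5 0 0 0 0 0 0" --pt "6.5 0 0 0 0 0 0" --pt "6.5 0 0 0 0 0 0" --pt "6.5 0 0 0 0 0 0" --pt "6.5 0 0 0 0 0 0" --force 15

```text
time_s: 3.72
tool_pos: [0.5149, -0.1621, 0.0539]
tool_rot: [180.0, -0.1, -0.0]
force: [-0.5, -1.0, 1.8]
grip_width: 0.0696
```

```bash
python3 - <<'E'
from cell import env,viewer
from h import *
import cv2
s=viewer.read_camera('scene')['img'][:,:,::-1]
z=lambda i,x,y:cv2.resize(i[y:y+90,x:x+100],None,fx=5,fy=5,interpolation=cv2.INTER_CUBIC)
cv2.imwrite('pics/p2.png',z(s,285,200))
o=env.get_obs();print(o['tool_pos'],o['grip_width'],o['qpos'])
E
```

```text
[ 0.51489184 -0.16205573  0.05391109] 0.06986586631943124 [ 37.1557776   15.7663769  -25.31413336 109.10000628   8.01605345
  56.77787295 -81.74276605]
```

View pics/p2.png

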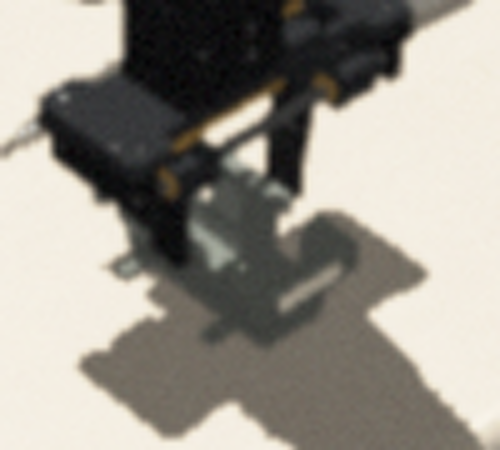

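The jaws closed on the 70 mm rim (reading 69.7 mm), and the picture shows the pads on the skirts between the notches. Lifting.

Call:
move_arm --pt "6.5 0 0 -1 0 0 0" --pt "6.5 0 0 -2.5 0 0 0" --pt "6.5 0 0 -3 0 0 0" --pt "6.5 0 0 -3 0 0 0" --pt "6.5 0 0 -2 0 0 0" --force 15

```text
time_s: 4.18
tool_pos: [0.5153, -0.1617, 0.1717]
tool_rot: [179.9, -0.2, 0.0]
force: [0.1, -1.0, -0.8]
grip_width: 0.0696
```

Call:
move_arm --pt "6.5 0 -2 -1.5 0 0 0" --pt "6.5 0 -2.5 -0.5 0 0 0" --pt "6.5 0 -2.5 0 0 0 0" --pt "6.5 0 -2.5 0 0 0 0" --pt "6.5 0 -2.5 0 0 0 0"

```text
time_s: 4.6
tool_pos: [0.5141, -0.0405, 0.189]
tool_rot: [180.0, -0.0, -0.0]
force: [0.2, 0.0, -1.5]
grip_width: 0.0699
```

Call:
move_arm --pt "6.5 0 -2.5 0 0 0 0" --pt "6.5 0 -2.5 0 0 0 0" --pt "6.5 0 -2.5 0 0 0 0" --pt "6.5 0 -2.5 0 0 0 0" --pt "6.5 0 -2.5 0 0 0 0"

```text
time_s: 5.02
tool_pos: [0.514, 0.0846, 0.1888]
tool_rot: [180.0, 0.0, 0.0]
force: [0.5, -0.0, -1.1]
grip_width: 0.0698
```

Call:
move_arm --pt "6.5 0 -2.5 0 0 0 0" --pt "6.5 0 -2.5 0 0 0 0" --pt "6.5 0 -1.5 0 0 0 0" --pt "6.5 0 0 0 0 0 0" --pt "6.5 0 0 0 0 0 0"

```text
time_s: 5.43
tool_pos: [0.514, 0.149, 0.1886]
tool_rot: [180.0, 0.0, 0.1]
force: [0.2, -0.4, -0.9]
grip_width: 0.0699
```

Call:
move_arm --pt "6.5 0 0 0 0 0 -0.08" --pt "6.5 0 0 0 0 0 -0.12" --pt "6.5 0 0 0 0 0 -0.12" --pt "6.5 0 0 0 0 0 -0.12" --pt "6.5 0 0 0 0 0 -0.12"

```text
time_s: 5.85
tool_pos: [0.5146, 0.146, 0.1883]
tool_rot: [179.9, 0.1, 32.3]
force: [0.5, 0.7, -1.6]
grip_width: 0.0699
```

Call:
move_arm --pt "6.5 0 0 0 0 0 -0.12" --pt "6.5 0 0 0 0 0 -0.12" --pt "6.5 0 0 0 0 0 -0.12" --pt "6.5 0 0 0 0 0 -0.12" --pt "6.5 0 0 0 0 0 -0.12"

```text
time_s: 6.27
tool_pos: [0.5147, 0.146, 0.1883]
tool_rot: [180.0, 0.1, 66.6]
force: [0.4, 0.3, -1.2]
grip_width: 0.0697
```

Call:
move_arm --pt "6.5 0 0 0 0 0 -0.12" --pt "6.5 0 0 0 0 0 -0.12" --pt "6.5 0 0 0 0 0 -0.12" --pt "6.5 0 0 0 0 0 -0.12" --pt "6.5 0 0 0 0 0 -0.12"

```text
time_s: 6.68
tool_pos: [0.5147, 0.146, 0.1883]
tool_rot: [-180.0, 0.1, 101.0]
force: [0.9, -1.0, -1.7]
grip_width: 0.0699
```

Call:
move_arm --pt "6.5 0 0 0 0 0 -0.12" --pt "6.5 0 0 0 0 0 -0.12" --pt "6.5 0 0 0 0 0 -0.12" --pt "6.5 0 0 0 0 0 -0.12" --pt "6.5 0 0 0 0 0 -0.12"

```text
time_s: 7.1
tool_pos: [0.5147, 0.146, 0.1883]
tool_rot: [-179.9, 0.1, 135.4]
force: [-0.4, 0.5, -1.0]
grip_width: 0.0698
```

Call:
move_arm --pt "6.5 0 0 0 0 0 -0.12" --pt "6.5 0 0 0 0 0 -0.12" --pt "6.5 0 0 0 0 0 -0.05" --pt "6.5 0 0 0 0 0 0" --pt "6.5 0 0 0 0 0 0"

```text
time_s: 7.52
tool_pos: [0.5147, 0.1466, 0.1882]
tool_rot: [-179.9, 0.0, 151.6]
force: [-0.3, 0.5, -1.1]
grip_width: 0.0697
```

```bash
python3 - <<'E'
from cell import env,viewer
from h import *
import cv2
t=viewer.read_camera('top')['img'][:,:,::-1];s=viewer.read_camera('scene')['img'][:,:,::-1]
z=lambda i,x,y:cv2.resize(i[y:y+120,x:x+100],None,fx=4,fy=4,interpolation=cv2.INTER_CUBIC)
cv2.imwrite('pics/p3.png',np.hstack([z(t,145,165),z(s,180,230)]))
o=env.get_obs();print(o['tool_pos'],o['tool_rot'],o['grip_width'],o['qpos'])
E
```

```text
[0.51462725 0.14725713 0.18828941] [-1.79961405e+02  1.29682219e-02  1.51662116e+02] 0.06972919235780466 [ 32.5152823   12.10215539 -57.02349964 100.95913933  10.65122021
  72.69189855  34.53798292]
```

View pics/p3.png

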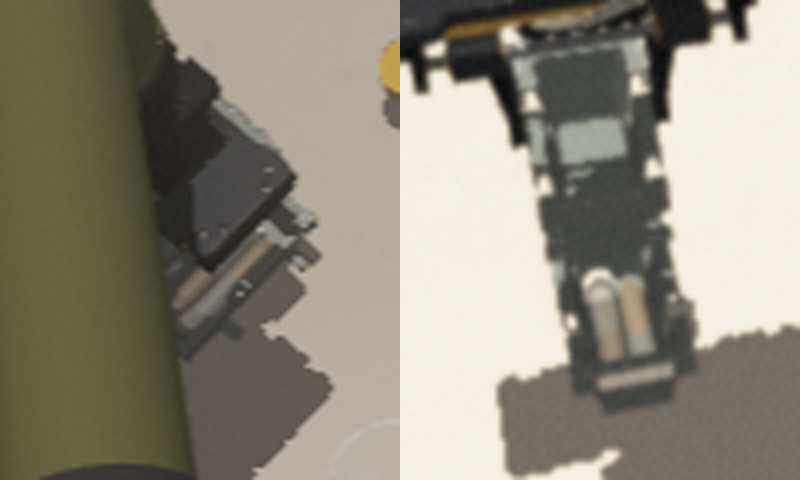

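Call:
move_arm --pt "6.5 0 -0.27 1 0 0 0" --pt "6.5 0 0 2 0 0 0" --pt "6.5 0 0 1.8 0 0 0" --pt "6.5 0 0 1 0 0 0" --pt "6.5 0 0 0 0 0 0"

```text
time_s: 8.03
tool_pos: [0.5113, 0.145, 0.1276]
tool_rot: [-179.8, -0.2, 151.8]
force: [-0.5, -0.1, -0.6]
grip_width: 0.0699
```

```bash
python3 - <<'E'
from cell import env,viewer
from h import *
import cv2
t=viewer.read_camera('top')['img'][:,:,::-1];s=viewer.read_camera('scene')['img'][:,:,::-1]
z=lambda i,x,y:cv2.resize(i[y:y+120,x:x+80],None,fx=5,fy=5,interpolation=cv2.INTER_CUBIC)
cv2.imwrite('pics/p4.png',np.hstack([z(t,155,165),z(s,195,230)]))
o=env.get_obs();print(o['tool_pos'],o['tool_rot'],o['grip_width'])
E
```

```text
[0.51310207 0.14594966 0.13020902] [-1.79991942e+02 -3.67447410e-02  1.51824390e+02] 0.06985344139311186
```

View pics/p4.png

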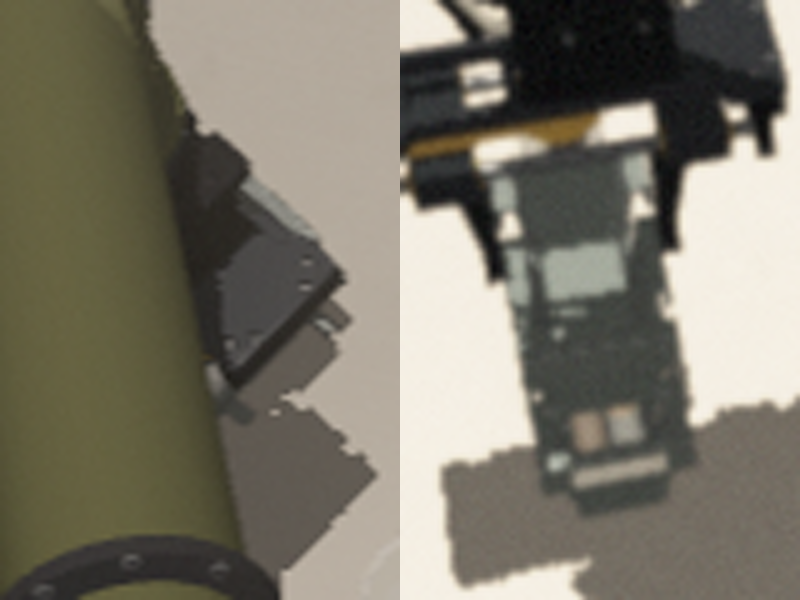

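```bash
python3 - <<'E'
from cell import env,viewer
from h import *
import cv2
S=viewer.read_camera('scene');s=S['img'][:,:,::-1]
o=env.get_obs();p=o['tool_pos'];yw=np.radians(o['tool_rot'][2]);print(p)
def W(c,yaw,L): 
    L=np.array(L);R=np.array([[np.cos(yaw),-np.sin(yaw)],[np.sin(yaw),np.cos(yaw)]]);return np.c_[L[:,:2]@R.T+c[:2],L[:,2]+c[2]]
im=cv2.resize(s[230:350,195:315],None,fx=5,fy=5,interpolation=cv2.INTER_CUBIC)
ends=[(x,y,.056) for x in(-.065,-.033,-.015,.035,.053,.065) for y in(-.035,.035)]
base=np.array([p[0],p[1],p[2]-.054])
for pts,col in((W(base,yw,ends),(0,0,255)),(W(np.array([.5128,.1443,0]),np.radians(-28.2),ends),(0,220,0))):
    for q in proj(S,pts):
        cv2.circle(im,tuple(np.round((q-[195,230]+.5)*5).astype(int).tolist()),3,col,-1)
cv2.imwrite('pics/p5.png',im)
E
```

```text
[0.51367228 0.1461618  0.13092644]
```

View pics/p5.png

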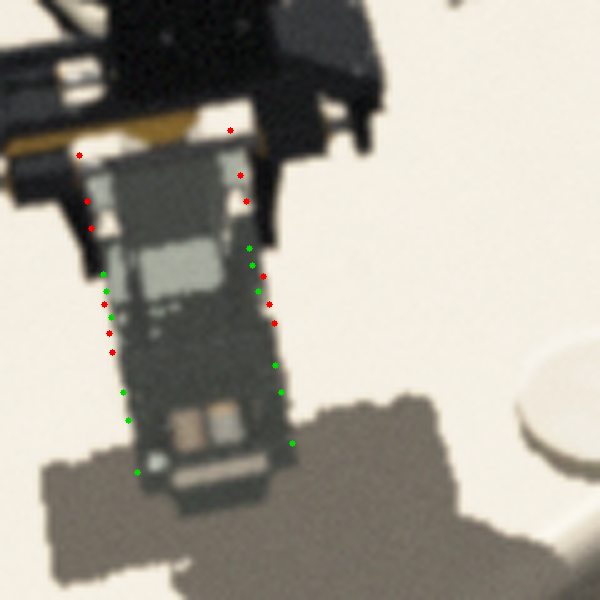

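```bash
python3 - <<'E'
from cell import env,viewer
from h import *
import cv2
s=viewer.read_camera('scene')['img'][:,:,::-1]
im=s[245:345,205:260].astype(float)/255
im=(np.clip(im*1.6,0,1)**.5*255).astype(np.uint8)
im0=cv2.imread('pics/scene0.png')[245:345,205:260].astype(float)/255
im0=(np.clip(im0*1.3,0,1)**.6*255).astype(np.uint8)
z=lambda i:cv2.resize(i,None,fx=6,fy=6,interpolation=cv2.INTER_CUBIC)
cv2.imwrite('pics/p6.png',np.hstack([z(im),z(im0)]))
E
```

```text
(no output)
```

View pics/p6.png

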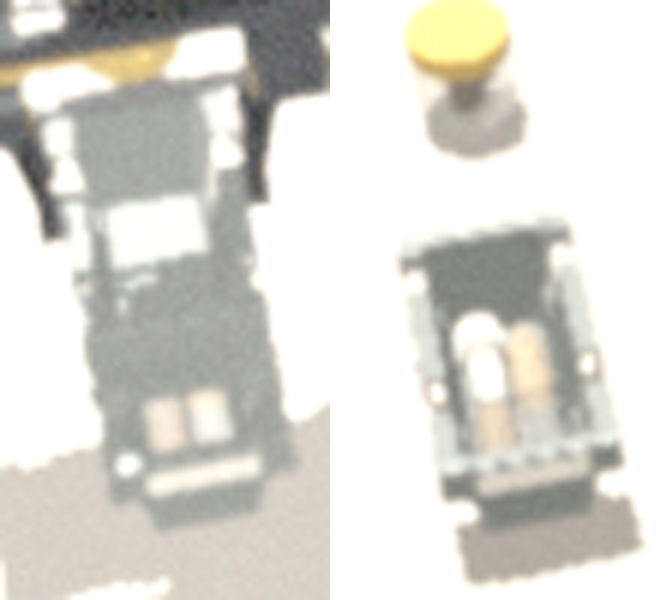

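```bash
python3 - <<'E'
from cell import env,viewer
from h import *
import cv2
T=viewer.read_camera('top');s=T['img'][:,:,::-1]
o=env.get_obs();p=o['tool_pos'];yw=np.radians(o['tool_rot'][2]);print(p,o['tool_rot'])
def W(c,yaw,L): 
    L=np.array(L);R=np.array([[np.cos(yaw),-np.sin(yaw)],[np.sin(yaw),np.cos(yaw)]]);return np.c_[L[:,:2]@R.T+c[:2],L[:,2]+c[2]]
x0,y0=185,190
g=lambda s:cv2.resize((np.clip(s[y0:y0+70,x0:x0+50]/255*1.3,0,1)**.6*255).astype(np.uint8),None,fx=8,fy=8,interpolation=cv2.INTER_CUBIC)
im=g(s); raw=im.copy()
ends=[(x,y,.056) for x in(-.065,) for y in(-.035,.035)]
feet=[(x,-.035,0) for x in (.039,.049,-.029,-.019)]
base=np.array([p[0],p[1],p[2]-.054])
for pts,col in((W(base,yw,ends),(0,0,255)),(W(np.array([.5128,.1443,0]),np.radians(-28.2),feet),(0,220,0))):
    for q in proj(T,pts):
        cv2.circle(im,tuple(np.round((q-[x0,y0]+.5)*8).astype(int).tolist()),3,col,-1)
cv2.imwrite('pics/p7.png',np.hstack([raw,im]))
E
```

```text
[0.51401097 0.14620955 0.1313488 ] [1.79940032e+02 8.60482838e-02 1.51824153e+02]
```

View pics/p7.png

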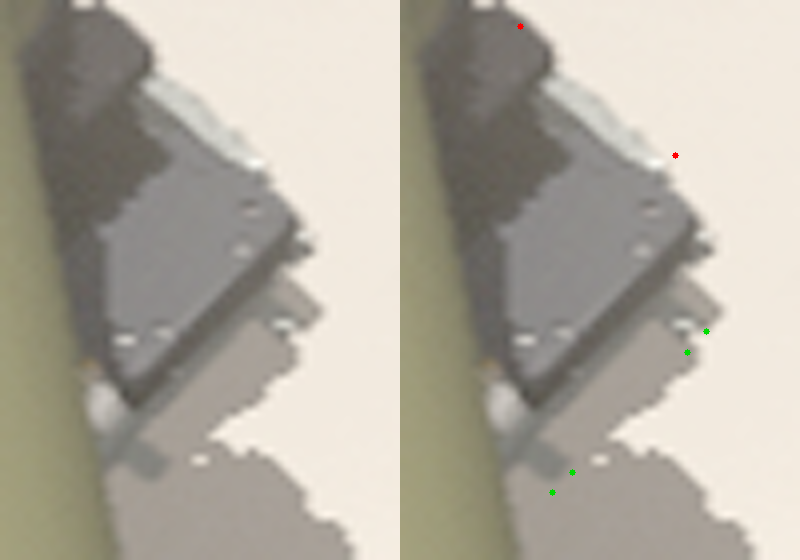

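Both views put the held tote's label-end edge about 3–5 mm further along its own +x than the model predicts. I'll correct by tx -0.4 cm and ty -0.2 cm, then lower gently.

Call:
move_arm --pt "6.5 -0.4 -0.2 0 0 0 0" --pt "6.5 0 0 0.5 0 0 0" --pt "6.5 0 0 0.5 0 0 0" --pt "6.5 0 0 0.3 0 0 0" --pt "6.5 0 0 0 0 0 0"

```text
time_s: 8.7
tool_pos: [0.5151, 0.142, 0.1163]
tool_rot: [-179.9, -0.1, 151.8]
force: [-0.4, 0.0, -1.2]
grip_width: 0.0696
```

Call:
move_arm --pt "6.5 0 0 0.3 0 0 0" --pt "6.5 0 0 0 0 0 0" --pt "6.5 0 0 0.2 0 0 0" --pt "6.5 0 0 0 0 0 0"

```text
time_s: 9.03
tool_pos: [0.5157, 0.1422, 0.112]
tool_rot: [-180.0, -0.0, 151.8]
force: [0.1, -0.2, -0.4]
grip_width: 0.0699
```

Call:
move_arm --pt "6.5 0 0 0.1 0 0 0" --pt "6.5 0 0 0 0 0 0" --pt "6.5 0 0 0.1 0 0 0" --pt "6.5 0 0 0 0 0 0"

```text
time_s: 9.37
tool_pos: [0.5158, 0.1422, 0.1102]
tool_rot: [-180.0, -0.0, 151.8]
force: [-0.6, 0.1, -1.7]
grip_width: 0.0696
```

```bash
python3 - <<'E'
from cell import env,viewer
from h import *
import cv2
s=viewer.read_camera('scene')['img'][:,:,::-1]
im=s[245:345,205:260].astype(float)/255
im=(np.clip(im*1.6,0,1)**.5*255).astype(np.uint8)
t=viewer.read_camera('top')['img'][:,:,::-1]
t=(np.clip(t[190:290,180:240]/255*1.3,0,1)**.6*255).astype(np.uint8)
z=lambda i:cv2.resize(i,None,fx=6,fy=6,interpolation=cv2.INTER_CUBIC)
cv2.imwrite('pics/p8.png',np.hstack([z(im),z(t)]))
o=env.get_obs();print(o['tool_pos'],o['force'],o['wrist_torque'])
E
```

```text
[0.51582889 0.14223149 0.11032316] [ 0.32784177  0.51422088 -0.94844769] [ 0.02258165 -0.12481863 -0.02997308]
```

View pics/p8.png

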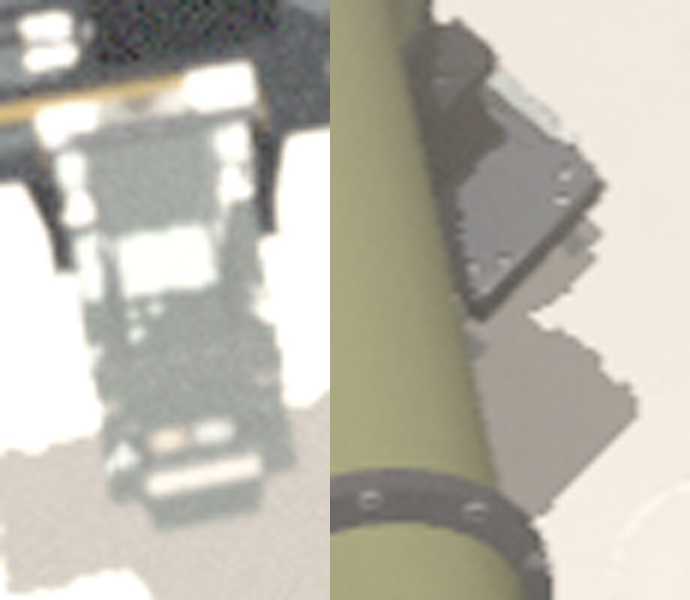

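Call:
move_arm --pt "6.5 0 0 0.1 0 0 0" --pt "6.5 0 0 0 0 0 0" --pt "6.5 0 0 0 0 0 0"

```text
time_s: 9.72
tool_pos: [0.5161, 0.1423, 0.1099]
tool_rot: [-180.0, 0.0, 151.8]
force: [-0.9, 0.0, 4.8]
grip_width: 0.0697
```

Call:
move_arm --pt "6.5 0 0 0.1 0 0 0" --pt "6.5 0 0 0 0 0 0" --pt "6.5 0 0 0 0 0 0"

```text
time_s: 9.97
tool_pos: [0.5161, 0.1423, 0.1098]
tool_rot: [-180.0, 0.0, 151.8]
force: [-4.1, -1.7, 12.3]
grip_width: 0.0696
```

Contact came at TCP z = 0.110, which is right for standing on the rim at 56 mm. I'll relieve the load and release.

Call:
move_arm --pt "6.5 0 0 -0.1 0 0 0" --pt "6.5 0 0 0 0 0 0" --pt "7.2 0 0 0 0 0 0" --pt "7.6 0 0 0 0 0 0" --pt "8.0 0 0 0 0 0 0"

```text
time_s: 10.38
tool_pos: [0.5158, 0.1422, 0.1089]
tool_rot: [180.0, -0.0, 151.8]
force: [-0.4, -0.2, 0.2]
grip_width: 0.0767
```

Call:
move_arm --pt "8.7 0 0 0 0 0 0" --pt "8.7 0 0 0 0 0 0" --pt "8.7 0 0 0 0 0 0"

```text
time_s: 10.63
tool_pos: [0.5158, 0.1422, 0.1091]
tool_rot: [-180.0, -0.0, 151.8]
force: [-0.9, 0.2, -0.1]
grip_width: 0.086
```

```bash
python3 - <<'E'
from cell import env,viewer
from h import *
import cv2
s=viewer.read_camera('scene')['img'][:,:,::-1]
im=s[235:345,195:265].astype(float)/255
im=(np.clip(im*1.3,0,1)**.6*255).astype(np.uint8)
cv2.imwrite('pics/p9.png',cv2.resize(im,None,fx=5,fy=5,interpolation=cv2.INTER_CUBIC))
E
```

```text
(no output)
```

View pics/p9.png

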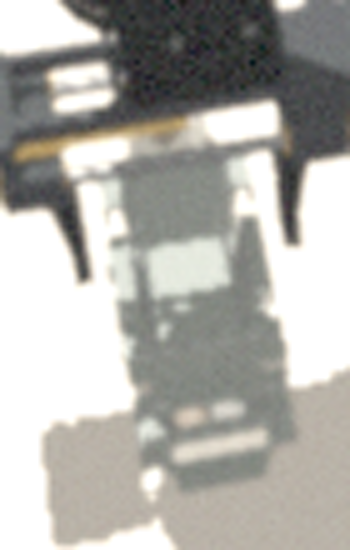

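Released cleanly; the tote stands still between the open fingers. Retreating straight up, then aside.

Call:
move_arm --pt "8.7 0 0 -1 0 0 0" --pt "8.7 0 0 -1.5 0 0 0" --pt "8.7 0 0 -2 0 0 0" --pt "8.7 0 0 -3 0 0 0" --pt "8.7 0 0 -3 0 0 0"

```text
time_s: 11.1
tool_pos: [0.5152, 0.1424, 0.2157]
tool_rot: [-180.0, -0.1, 151.9]
force: [0.2, -0.7, 0.4]
grip_width: 0.0869
```

Call:
move_arm --pt "8.7 0 0 -3 0 0 0" --pt "8.7 1 -3 0 0 0 0" --pt "8.7 1 -3 0 0 0 0" --pt "8.7 1 -3 0 0 0 0" --pt "8.7 1 -3 0 0 0 0"

```text
time_s: 11.52
tool_pos: [0.4231, 0.0552, 0.2451]
tool_rot: [180.0, 0.1, 151.9]
force: [0.2, -0.6, -1.0]
grip_width: 0.0868
```

Call:
move_arm --pt "8.7 -2 -3 0 0 0 0" --pt "8.7 0 -3 0 0 0 0" --pt "8.7 -2 -3 0 0 0 0" --pt "8.7 -2 0 0 0 0 0" --pt "8.7 0 0 0 0 0 0"

```text
time_s: 11.93
tool_pos: [0.4358, -0.0555, 0.2451]
tool_rot: [179.9, 0.1, 151.5]
force: [-0.3, 0.4, 0.0]
grip_width: 0.0874
```

```bash
cat > look.py <<'E'
import sys
from cell import env,viewer
from h import *
import cv2
n=sys.argv[1]
t=viewer.read_camera('top')['img'][:,:,::-1];s=viewer.read_camera('scene')['img'][:,:,::-1]
e=lambda i:cv2.resize((np.clip(i/255*1.2,0,1)**.7*255).astype(np.uint8),None,fx=5,fy=5,interpolation=cv2.INTER_CUBIC)
cv2.imwrite(f'pics/{n}.png',np.hstack([e(t[180:280,160:240]),e(s[245:345,190:270])]))
cv2.imwrite(f'pics/{n}_t.png',t);cv2.imwrite(f'pics/{n}_s.png',s)
o=env.get_obs();print(o['time_s'],o['tool_pos'])
E
python3 look.py p10
```

```text
12.0333 [ 0.43448442 -0.05184261  0.24476116]
```

View pics/p10.png

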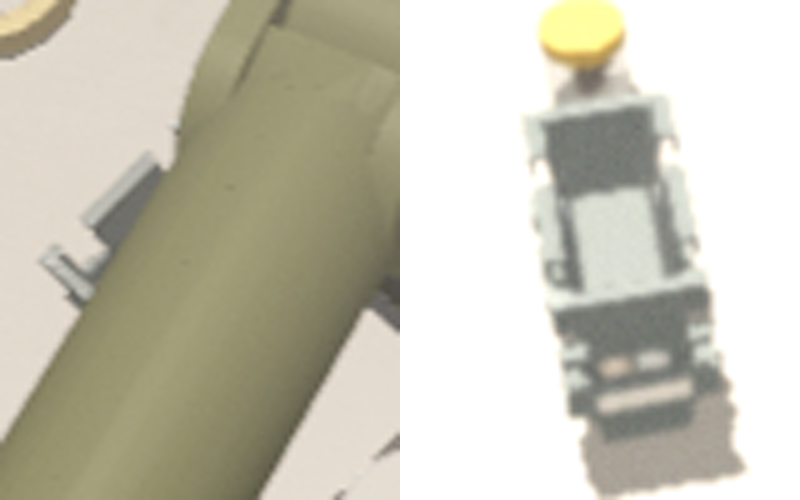

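The tote stands on the rim. I'll move the arm further right so the top view is clear and measure there.

Call:
move_arm --pt "8.7 -1.5 -3 0 0 0 0" --pt "8.7 -1.5 -3 0 0 0 0" --pt "8.7 -1.5 -3 0 0 0 0" --pt "8.7 -1.5 -3 0 0 0 0" --pt "8.7 -1.5 -3 0 0 0 0"

```text
time_s: 12.45
tool_pos: [0.4297, -0.2198, 0.245]
tool_rot: [-180.0, 0.0, 152.0]
force: [1.5, 0.3, -0.8]
grip_width: 0.0871
```

Call:
move_arm --pt "8.7 -1.5 -3 0 0 0 0" --pt "8.7 -1.5 -3 0 0 0 0" --pt "8.7 -1.5 -3 0 0 0 0" --pt "8.7 0 0 0 0 0 0" --pt "8.7 0 0 0 0 0 0"

```text
time_s: 12.87
tool_pos: [0.4265, -0.3209, 0.2443]
tool_rot: [179.9, -0.0, 151.7]
force: [0.6, 1.0, 0.2]
grip_width: 0.0868
```

```bash
python3 look.py p11
```

```text
12.9667 [ 0.42752657 -0.31845366  0.24467018]
```

View pics/p11.png

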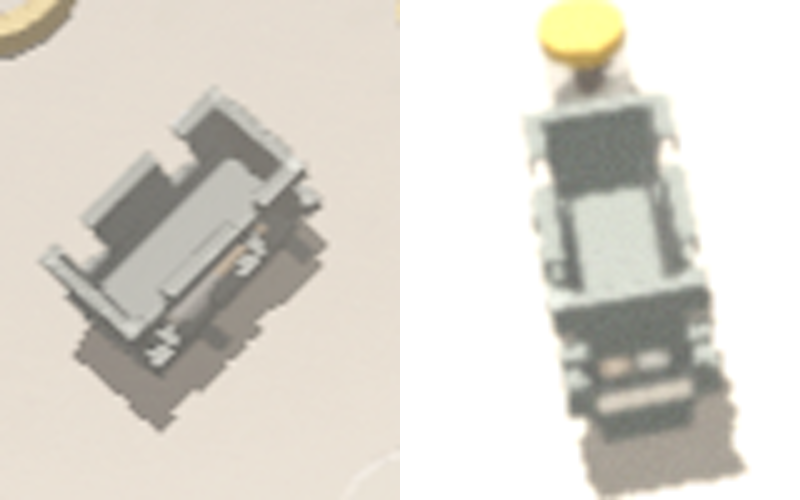

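View pics/p11_t.png

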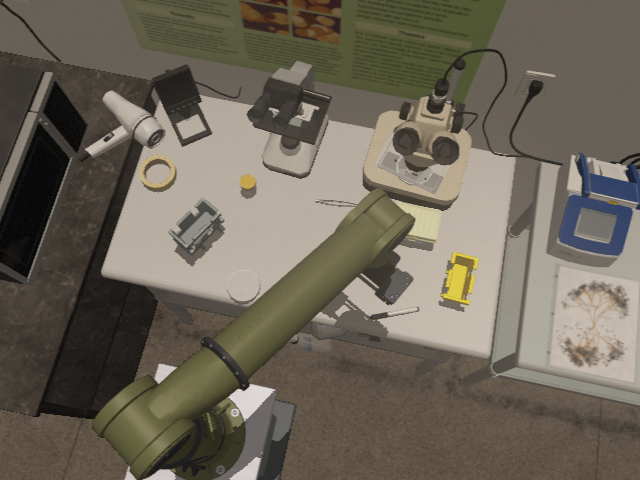

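```bash
python3 - <<'E'
from cell import env,viewer
from h import *
T=viewer.read_camera('top');S=viewer.read_camera('scene')
u=lambda L,o,dx=0:(np.array(L,float)-[dx,0]+.5)/5-.5+o
for z in(.082,.112):
  print(z,'top',*rect(cast(T,u([(213,90),(308,165),(42,258),(137,335)],(160,180)),z)))
  print(z,'scn',*rect(cast(S,u([(525,110),(668,94),(548,298),(709,279)],(190,245),400),z)))
E
```

```text
0.082 top [0.5229 0.1513] yaw -29.3 yawW -26.700000000000003 sides [0.1291, 0.1289, 0.0692, 0.0688]
0.082 scn [0.5391 0.1261] yaw -29.25 yawW -33.24 sides [0.1272, 0.1276, 0.0686, 0.0724]
0.112 top [0.5134 0.1427] yaw -29.3 yawW -26.700000000000003 sides [0.1266, 0.1264, 0.0678, 0.0674]
0.112 scn [0.5121 0.142 ] yaw -29.25 yawW -33.24 sides [0.1234, 0.1238, 0.0666, 0.0703]
```

With the rim at z = 0.112 the two views agree (1.5 mm apart); at the nested height of 0.082 they disagree by about 30 mm. The upper tote is centred about 2 mm from the filled one, parallel within about 1–2°. I'll hand it in.

```bash
python3 - <<'E'
from cell import env,job
import numpy as np,cv2
a=cv2.imread('pics/top0.png').astype(int);b=cv2.imread('pics/p11_t.png').astype(int)
for n,(x,y) in {'jar':(248,183),'dish':(243,286)}.items(): print(n,np.abs(a-b)[y-20:y+15,x-20:x+20].mean())
print(job.sign_off(),env.get_obs()['time_s'])
E
```

```text
jar 9.531904761904762
dish 10.994285714285715
the job is handed in; nothing more can be done
the job is handed in; nothing more can be done
```

I turned the empty grey tote end for end, set it on the filled tote's rim, moved the arm clear and handed the job in at about 13 s of the 38 s allowed. Handing in gives no verdict.

- **Height and level:** the tote touched down at TCP z = 0.110 m, which fits standing on the rim rather than nesting. With the upper rim taken at 0.112 m the two cameras agree within 1.5 mm; at the nested height they are about 30 mm apart. It looks level, but I did not measure its tilt.
- **Position:** the upper tote's centre is at about (0.513, 0.142) and the filled tote's at about (0.513, 0.144), so they are roughly 2 mm apart.
- **Angle:** the long sides are parallel within about 1–2°. The short edges in the scene view disagreed by up to 5°, which I put down to hand-picked corners.
- **Labels:** the lower tote's card faces the robot end; no card shows on that end of the upper tote, so the label ends are opposite.
- **Filled tote:** its label card is at the same pixels as before.
- **Jar and dish:** they look unmoved in the last pictures. My last check, a pixel comparison, was inconclusive: it gave a mean difference of about 10 grey levels around each, with no reference patch to compare against.
- **Correction made:** before lowering, the held tote measured about 3–5 mm off along its length, so I shifted it 4 mm. I also shifted it 2 mm sideways to bring the TCP back to target.

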